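Index the clamp turntable to the pointed pin

ROBOT

A 7-joint arm with a two-finger parallel gripper is mounted at the origin on the work surface. World frame = base frame: x ahead of the robot, y to its left, z up, the work surface at z = 0. Lengths are in m, angles in rad, forces in N, time in s.
With the tool pointing down it reaches from about 0.35 to 0.9 m from the base axis. Payload 8.1 kg.
Tool frame: the origin (TCP) lies between the finger pads; the fingertips stand bot.finger_overhang ahead of it and the grasp point (between the pads) lies 3 mm ahead of it (bot.finger_overhang is the distance from the TCP to the fingertips, in m); z points along the fingers, y is the direction in which the jaws open and shut (so a half turn about z gives the same grasp; the last joint's range is limited). The gripper opens to 85 mm and grips with 20 to 120 N. Pads are 22 mm wide; open, the fingers measure 114 mm over their backs; the gripper's body (76 mm by 85 mm) begins 54 mm behind the grasp point. The pads swing forward as they close: fully open they stand 13 mm farther back than shut.
Start: joints at [-1.447, 0.434, 0.025, 1.573, -0.012, 1.134, -0.075], TCP at [0.141, 0.609, 0.253] pointing down, gripper open.
Joint ranges: [-2.62, 2.62], [-0.44, 2.09], [-1.27, 1.32], [0.08, 2.57], [-1.32, 4.46], [0.12, 2], [-2.74, 2.74]. Speed limits (rad/s): [2.22, 2.22, 3.01, 3.01, 3.14, 3.14, 3.14].

INTERFACE

Orientations are given as a unit quaternion [x, y, z, w].
In Python, from bench import bot, eyes gives the robot as it stands.
- The arm moves only by the tool step_arm, never from a script. Its argument "targets" is a list of rows, each an object with "delta_pos": the shift along the tool's x, y, z scaled (see below), a list of three; "twist": the turn about the tool's z scaled (see below); "claw": the gripper's target within -1 to 1 (fully open at 1, half-way at 0, shut at -1). In form: [{"delta_pos": [tx, ty, tz], "twist": twist, "claw": claw}, ...]. A call has 1 to 8 rows; each row is the pose to reach, as a shift and turn from the pose commanded when the call began, along the tool's axes at that moment; what a row does not reach only later rows make up. The controller multiplies each number of a shift by 500 mm and each number of a turn by 30 degrees. A row lasts 1/8 s, in which the tool goes at most 62.5 mm and 10.7 degrees, less where a joint would pass 70% of its speed; a pose out of reach is approached as far as the arm can. A call with a number of a shift or a turn outside -1 to 1 is refused whole. A call with a gripper value outside its range is refused whole. The fingers move at their own pace and stop on an object; "squeeze" is the grip in N (left out, the last holds). Time passes only in rows, so rows that repeat a pose let the fingers close. It gives the time, the measured TCP pose, the force and the opening at its end, in the units of the state.
- bot.sense(): the state, without advancing time (a new reading comes with each control period).
- eyes.get_image(name): name is "side" or "top" or "wrist"; returns a dict with "color" (480x640x3 uint8, red, green, blue), "range_z" (480x640 float32, m along the optical axis (not along the pixel's ray), 0 where there is no reading), "mtx" (3x3 intrinsics, pixels), "R" (3x3) and "t" (3): a world point X has camera coordinates R X + t. Camera axes: x right, y down, z forward; pixel columns grow to the right and rows downward; lengths in m; the calibration is good to about 2 mm. A picture is of the moment at which its call begins.
- bot.hand_in(): hands the job in, once; it reports no verdict.
Trained networks look in a picture, given as the dict that the camera call returned (one of the last four; its "shot" number tells which), for a name from the list of things; names that differ only in an ending like _2 or _b are one class to them, and where a whole thing is asked for, a point or a joint stands for the part that bears it (a point fixed in the world has none). Each returns a list of dicts, best first, with "confidence" (0 to 1); they miss things now and then, are a little off and sometimes report something else, mostly with a low value. They report only what shows in the picture. A call takes as long as a camera call. They do not tell look-alikes from the thing itself.
- eyes.search_frame(picture, name): "at" ([x, y, z] in m, in world coordinates, good to about 4 mm: the middle of the surface that is visible of it).
The state is a dict: "time": time; "joint_pos": joint angles; "joint_velocities": joint speeds; "effort": joint torques, N m; "eef_pos": TCP position; "ee_rot": TCP orientation; "contact_force": force on the tool from outside, world axes, zero at the start; "ft_torque": the same for the moment, N m; "finger_gap": finger opening in m.
Only numpy, scipy, OpenCV 4.12 (cv2) and the standard library are available. Lean on these libraries where they do the work, as an engineer would, in place of code of your own. Each camera call takes 0.05 s, during which the arm holds its last target.

TASK

Take the upright black handle of the turntable and swing the turntable round until the swivel clamp holding the white butt cap faces the tall slender pointed pin, not the squat round anvil, and sits in the detent there. Then let go of the handle.

Things in the scene. Friction and masses are not known exactly. Their poses are not given: they have to be found in the camera images.
- turntable (a joint): Angle of the steel disc (230 mm across, top 54 mm above the counter) on its fixed round base. 0 is midway between two sprung detents at +0.87 and -0.87 rad; positive is anticlockwise from above; limits +-1.35. Starts between them. Bumps 0.175 rad either side of a detent (felt 0.13 rad sooner) take about 5 N at the handle; between two bumps the disc drops to within 0.06 rad of the detent; elsewhere light friction (1 N) holds it.
- hub (a point): Point on the turntable's vertical axis at the disc's top face. Its axes turn with the disc: z up, x towards the clamp, -x towards the handle. The chrome clamp, 62 mm wide, is centred 75 mm from the axis and holds a white butt cap that reaches 54 mm above the disc.
- handle (a point): Centre, half-way up, of the turntable's upright black round handle: 18 mm diameter, 55 mm tall, fixed on the disc 85 mm from the axis, exactly opposite the clamp. Its top is 27 mm above this point; a steel collar 28 mm wide and 5 mm high surrounds its foot.
- pin_mid (a point): Middle, 55 mm above the counter, of the slender steel pin with a conical point: 18 mm diameter, 115 mm tall, foot 56 mm wide. Fixed 170 mm from the turntable's axis; in one of the detents the clamp points straight at it. At the other detent stands a squat anvil (63 mm tall, mushroom head 54 mm wide); which side is which varies.
Not all that is in view belongs to the job. What is shaped like the part that bears turntable but red or yellow is not meant.

How it is judged:
By the outcome, as a careful person would: the job done as asked, in the order asked, and still so for the second after the job is handed in, with the robot touching nothing.
It also fails if it takes over 32 s, if anything falls off the work surface, if the arm or the gripper's body presses on something with over 40 N, if the wrist force passes 120 N, or if a joint passes its speed limit or range.

## Working session

There is one attempt and no reset: what is moved stays moved. The work goes in short steps, Python scripts to look and compute and a tool call to move; the robot and the scene stay as the last step left them, time stands still between calls to the robot, and variables do not carry over. Pictures are saved under pics/ and viewed, and the job is handed in when it is done.

Besides the shell and the picture viewer there is one more tool, called after "Emit:" by a JSON object that holds its "op" and its "data". step_arm: Moves the arm, as the interface text tells. Its arguments: {"type":"object","properties":{"targets":{"type":"array"},"squeeze":{"type":"number"}},"required":["targets"]}

```bash
mkdir -p pics
python3 - <<'E'
from bench import bot, eyes
import cv2
s=bot.sense(); print({k:s[k] for k in('time','eef_pos','ee_rot','finger_gap')}, bot.finger_overhang)
for n in('top','side'):
    p=eyes.get_image(n); cv2.imwrite(f'pics/{n}0.png',p['color'][:,:,::-1])
    for q in('turntable','hub','handle','pin_mid'):
        print(n,q,[(([round(float(v),3) for v in d['at']]),round(d['confidence'],2)) for d in eyes.search_frame(p,q)])
E
```

```text
{'time': 0.0, 'eef_pos': array([0.14046554, 0.60852818, 0.25253273]), 'ee_rot': array([ 1.13166880e-01,  9.93575690e-01, -7.78040560e-04, -2.40069406e-05]), 'finger_gap': 0.0853628900362637} 0.022
top turntable [([0.457, 0.301, 0.052], 0.88), ([0.583, -0.031, 0.056], 0.84), ([0.741, 0.299, 0.054], 0.79), ([0.265, -0.33, 0.054], 0.67)]
top hub [([0.744, 0.297, 0.057], 0.88), ([0.265, -0.326, 0.052], 0.71), ([0.462, 0.306, 0.052], 0.63), ([0.582, -0.031, 0.049], 0.57)]
top handle [([0.264, -0.326, 0.05], 0.88), ([0.585, -0.035, 0.056], 0.82), ([0.458, 0.305, 0.056], 0.82), ([0.75, 0.298, 0.055], 0.76)]
top pin_mid [([0.71, 0.076, 0.013], 0.7)]
side turntable [([0.745, 0.278, 0.056], 0.96), ([0.261, -0.347, 0.057], 0.87), ([0.581, -0.056, 0.05], 0.86), ([0.457, 0.28, 0.053], 0.76), ([0.707, 0.071, 0.057], 0.72)]
side hub [([0.586, -0.053, 0.056], 0.96), ([0.746, 0.282, 0.055], 0.93), ([0.255, -0.349, 0.051], 0.87)]
side handle [([0.259, -0.351, 0.059], 0.91), ([0.457, 0.286, 0.057], 0.88), ([0.745, 0.279, 0.056], 0.61), ([0.584, -0.053, 0.053], 0.59)]
side pin_mid [([0.707, 0.07, 0.056], 0.46)]
```

View pics/top0.png

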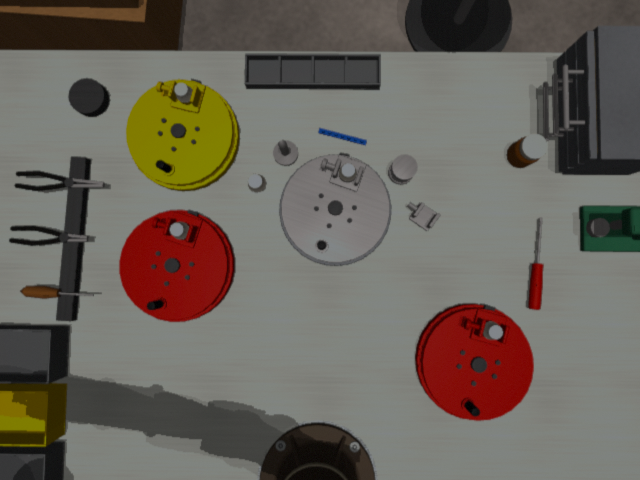

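View pics/side0.png

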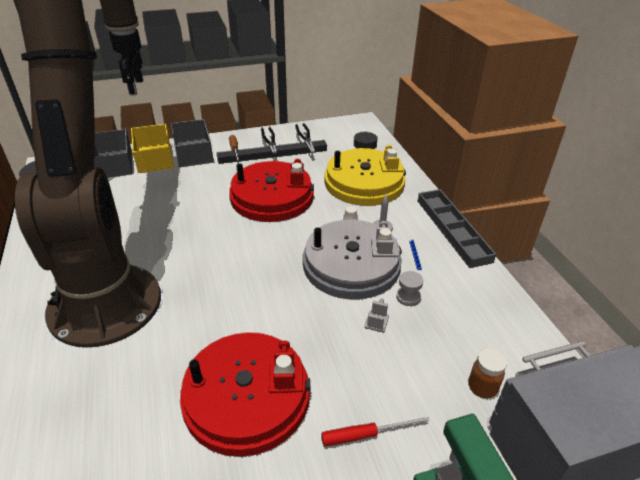

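The top view shows four turntables: yellow (182,132), red (175,265), red (477,362) and steel grey (335,208). The grey one is meant, since red and yellow are ruled out. It has the slender pin at (285,152) and the squat anvil at (403,168). I'll confirm this in an enlarged crop and measure.

```bash
cat > h.py <<'E'
import numpy as np
def ray(p,u,v,z):
    K,R,t=p['mtx'],np.array(p['R']),np.array(p['t'])
    d=R.T@np.linalg.solve(K,[u,v,1.]); c=-R.T@t
    return c+d*(z-c[2])/d[2]
def pt(p,u,v):
    K,R,t=p['mtx'],np.array(p['R']),np.array(p['t']); z=p['range_z'][v,u]
    return R.T@(np.linalg.solve(K,[u,v,1.])*z-t)
def cloud(p):
    K,R,t=p['mtx'],np.array(p['R']),np.array(p['t'])
    v,u=np.mgrid[:480,:640]; z=p['range_z']
    c=np.stack([(u-K[0,2])/K[0,0]*z,(v-K[1,2])/K[1,1]*z,z],-1)
    X=(c-t)@R; X[z==0]=np.nan
    return X
E
python3 - <<'E'
from bench import bot, eyes
from h import *
import cv2
p=eyes.get_image('top')
c=p['color'][120:280,250:450]; cv2.imwrite('pics/crop.png',cv2.resize(c[:,:,::-1],None,fx=4,fy=4,interpolation=cv2.INTER_CUBIC)[:600])
s=eyes.get_image('side')
for p in (p,s):
    X=cloud(p)
    f=lambda m: (np.round(np.nanmean(X[m],0),4),np.round(np.nanmin(X[m],0),3),np.round(np.nanmax(X[m],0),3),m.sum())
    box=lambda x0,x1,y0,y1,z0,z1:(X[...,0]>x0)&(X[...,0]<x1)&(X[...,1]>y0)&(X[...,1]<y1)&(X[...,2]>z0)&(X[...,2]<z1)
    print('disc',f(box(.45,.72,-.17,.1,.049,.058)))
    for nm,b in dict(handle=box(.47,.54,-.06,.06,.065,.12),handletop=box(.47,.54,-.06,.06,.1,.12),clamp=box(.6,.7,-.12,.0,.095,.12),pin=box(.66,.8,.04,.13,.025,.2),anvil=box(.6,.75,-.25,-.14,.05,.2)).items():
        m=b
        print(nm,f(m) if m.any() else None)
E
```

```text
disc (array([ 0.5779, -0.0318,  0.0542]), array([ 0.474, -0.168,  0.049]), array([0.711, 0.083, 0.058]), np.int64(7614))
handle (array([ 0.5055, -0.0059,  0.1065]), array([ 0.497, -0.014,  0.074]), array([0.514, 0.002, 0.112]), np.int64(69))
handletop (array([ 0.506 , -0.0057,  0.1087]), array([ 0.498, -0.014,  0.102]), array([0.514, 0.002, 0.112]), np.int64(64))
clamp (array([ 0.6579, -0.0533,  0.1032]), array([ 0.632, -0.089,  0.095]), array([ 0.683, -0.003,  0.114]), np.int64(341))
pin (array([0.7005, 0.0698, 0.0687]), array([0.66 , 0.041, 0.025]), array([0.721, 0.086, 0.115]), np.int64(152))
anvil (array([ 0.6709, -0.1765,  0.0608]), array([ 0.602, -0.206,  0.05 ]), array([ 0.701, -0.141,  0.068]), np.int64(554))
disc (array([ 0.5701, -0.0433,  0.0543]), array([ 0.468, -0.149,  0.049]), array([0.717, 0.083, 0.058]), np.int64(3773))
handle (array([ 0.5008, -0.0097,  0.0916]), array([ 0.493, -0.016,  0.065]), array([0.51 , 0.006, 0.112]), np.int64(127))
handletop (array([ 0.5014, -0.0074,  0.1072]), array([ 0.494, -0.014,  0.1  ]), array([0.51 , 0.006, 0.112]), np.int64(47))
clamp (array([ 0.6521, -0.0589,  0.1026]), array([ 0.629, -0.089,  0.095]), array([ 0.677, -0.002,  0.112]), np.int64(211))
pin (array([0.7064, 0.0729, 0.0681]), array([0.661, 0.041, 0.027]), array([0.721, 0.083, 0.11 ]), np.int64(167))
anvil (array([ 0.6654, -0.1803,  0.06  ]), array([ 0.6  , -0.206,  0.05 ]), array([ 0.698, -0.14 ,  0.066]), np.int64(405))
```

View pics/crop.png

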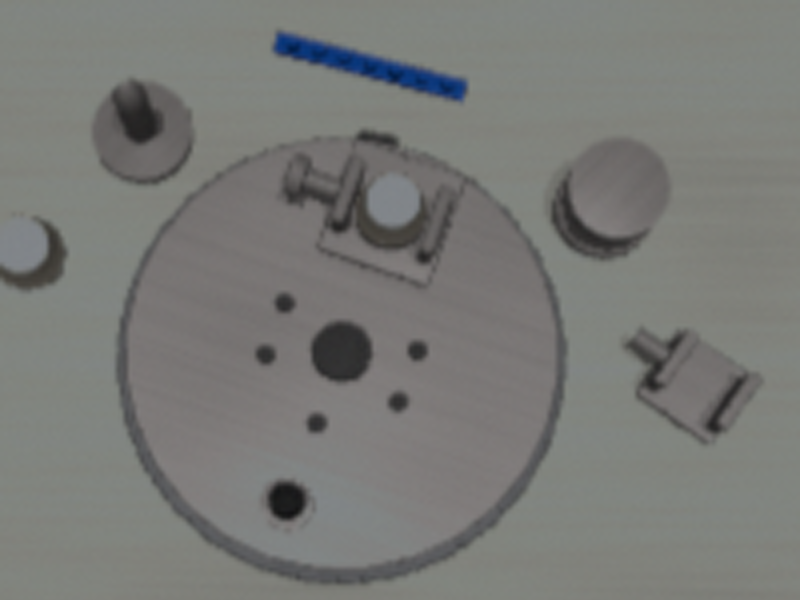

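Run:
```python
from bench import bot, eyes
from h import *
from scipy.optimize import least_squares
p=eyes.get_image('top')
print('hub',ray(p,335.5,207.8,.055))
print('handle top',ray(p,250+286/4,120+500/4,.109))
print('pin foot',ray(p,250+142/4,120+131/4,.01), 'tip',ray(p,250+128/4,120+88/4,.11))
print('anvil',ray(p,250+619/4,120+190/4,.063))
print('cap',ray(p,250+393/4,120+200/4,.108))
```

```text
hub [ 0.58593828 -0.03453262  0.055     ]
handle top [ 0.5043256  -0.00661852  0.109     ]
pin foot [0.71335081 0.07704365 0.01      ] tip [0.71179437 0.07562857 0.11      ]
anvil [ 0.67162237 -0.1791303   0.063     ]
cap [ 0.6562014  -0.05873141  0.108     ]
```

The crop confirms it: grey disc, clamp with white cap at (393,200), black handle at (286,500), pin at upper left (142,133), and anvil at upper right (619,190). The pin is on the + (anticlockwise) side. The disc is at about -0.16 rad, so it needs about +59°.

```bash
cat >> h.py <<'E'
from scipy.spatial.transform import Rotation as Ro
H=np.array([.5855,-.0335])
def move(s,target):
    R=Ro.from_quat(s['ee_rot']).as_matrix()
    return np.round(R.T@(np.array(target)-s['eef_pos'])/.5,4)
def jaw(s):
    y=Ro.from_quat(s['ee_rot']).as_matrix()[:,1]; return np.degrees(np.arctan2(y[1],y[0]))
E
python3 - <<'E'
from bench import bot
from h import *
s=bot.sense(); print(jaw(s),move(s,[.3225,.3,.25]),move(s,[.505,-.0065,.2]))
E
```

```text
77.00292893321021 [-0.4936 -0.5203  0.0067] [-0.9871 -1.0355  0.1067]
```

Emit:
{"op": "step_arm", "data": {"targets": [{"delta_pos": [-0.49,-0.52,0.0],"twist": 0,"claw": 1},{"delta_pos": [-0.94,-0.98,0.0],"twist": 0.18,"claw": 1},{"delta_pos": [-0.94,-0.98,0.0],"twist": 0.18,"claw": 1},{"delta_pos": [-0.94,-0.98,0.0],"twist": 0.18,"claw": 1},{"delta_pos": [-0.94,-0.98,0.0],"twist": 0.18,"claw": 1},{"delta_pos": [-0.94,-0.98,0.0],"twist": 0.18,"claw": 1},{"delta_pos": [-0.94,-0.98,0.0],"twist": 0.18,"claw": 1},{"delta_pos": [-0.94,-0.98,0.0],"twist": 0.18,"claw": 1}]}}

```text
time: 1.65
eef_pos: [0.3974, 0.1777, 0.2537]
ee_rot: [0.16, 0.987, 0.001, 0.0]
contact_force: [1.8, 0.1, 0.2]
finger_gap: 0.0856
```

Emit:
{"op": "step_arm", "data": {"targets": [{"delta_pos": [0,0,0],"twist": 0,"claw": 1}]}}

```text
time: 1.78
eef_pos: [0.3986, 0.175, 0.2538]
ee_rot: [0.164, 0.986, -0.0, 0.001]
contact_force: [-0.3, 1.4, 0.6]
finger_gap: 0.0853
```

Run:
```python
from bench import bot
from h import *
s=bot.sense(); print(s['eef_pos'],s['joint_pos'],jaw(s),move(s,[.505,-.0065,.16]))
```

```text
[0.39863528 0.17503945 0.25375047] [-0.81094134  0.1151196   0.30521601  2.0263662  -0.03969553  1.00472726
  0.75498417] 71.1238171113905 [-0.3185 -0.2747  0.1879]
```

Emit:
{"op": "step_arm", "data": {"targets": [{"delta_pos": [-0.32,-0.275,0.1],"twist": 0,"claw": 1},{"delta_pos": [-0.32,-0.275,0.15],"twist": 0,"claw": 1},{"delta_pos": [-0.32,-0.275,0.188],"twist": 0,"claw": 1},{"delta_pos": [-0.32,-0.275,0.188],"twist": 0,"claw": 1},{"delta_pos": [-0.32,-0.275,0.188],"twist": 0,"claw": 1},{"delta_pos": [-0.32,-0.275,0.188],"twist": 0,"claw": 1}]}}

```text
time: 2.52
eef_pos: [0.5048, -0.0003, 0.1593]
ee_rot: [0.159, 0.987, 0.0, -0.0]
contact_force: [0.8, 0.6, -0.7]
finger_gap: 0.0854
```

Run:
```python
from bench import bot,eyes
from h import *
import cv2
s=bot.sense(); print(s['time'],s['eef_pos'],s['joint_pos'],jaw(s),move(s,[.505,-.0065,.16]))
p=eyes.get_image('wrist'); cv2.imwrite('pics/w1.png',p['color'][:,:,::-1])
X=cloud(p)
m=(p['color'].max(-1)<60)&(X[...,2]>.1)&(X[...,2]<.118)&(abs(X[...,0]-.505)<.03)&(abs(X[...,1]+.0065)<.03)
print(m.sum(), np.nanmean(X[m],0),np.nanmin(X[m],0),np.nanmax(X[m],0))
```

```text
2.525 [ 5.04775804e-01 -3.18843199e-04  1.59349713e-01] [-0.42421721  0.36093254  0.41442279  2.00239447 -0.19721138  0.81673818
  1.35272998] 71.64894818689925 [-0.0043 -0.0116 -0.0013]
1203 [ 0.50237662 -0.0039176   0.10791636] [ 0.49490013 -0.01316519  0.10005065] [0.5122014  0.00420317 0.11042689]
```

View pics/w1.png

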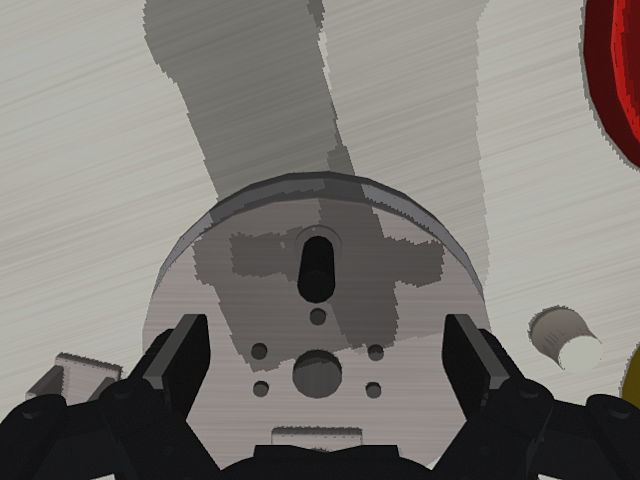

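The handle's top is at about (316,270), centred between the fingers. Next I descend and grip.

Emit:
{"op": "step_arm", "data": {"targets": [{"delta_pos": [-0.002,-0.008,0.07],"twist": 0,"claw": 1},{"delta_pos": [-0.002,-0.008,0.143],"twist": 0,"claw": 1},{"delta_pos": [-0.002,-0.008,0.143],"twist": 0,"claw": 1},{"delta_pos": [-0.002,-0.008,0.143],"twist": 0,"claw": 0},{"delta_pos": [-0.002,-0.008,0.143],"twist": 0,"claw": -1},{"delta_pos": [-0.002,-0.008,0.143],"twist": 0,"claw": -1},{"delta_pos": [-0.002,-0.008,0.143],"twist": 0,"claw": -1},{"delta_pos": [-0.002,-0.008,0.143],"twist": 0,"claw": -1}], "squeeze": 40}}

```text
time: 3.58
eef_pos: [0.505, -0.0055, 0.0885]
ee_rot: [0.16, 0.987, 0.0, 0.0]
contact_force: [-2.4, 0.7, 7.4]
finger_gap: 0.0169
```

Run:
```python
from bench import bot,eyes
from h import *
s=bot.sense(); print(s['time'],s['eef_pos'],s['joint_pos'],jaw(s),s['contact_force'],s['finger_gap'])
h=s['eef_pos'][:2]; r=h-H; print(np.linalg.norm(r),np.degrees(np.arctan2(r[1],r[0])))
a0=np.arctan2(r[1],r[0]); 
# keep hub on measured dir with radius .085
for d in range(0,72,6):
    a=a0+np.radians(d); t=H+.085*np.array([np.cos(a),np.sin(a)]); print(d,t.round(4),move(s,[*t,s['eef_pos'][2]]))
```

```text
3.575 [ 0.5049958  -0.00546347  0.08854545] [-0.3683081   0.46927694  0.36588084  2.06419459 -0.27076055  0.65197138
  1.42768523] 71.60373870811299 [-2.4139006   0.70903187  7.40341495] 0.01687452085677862
0.08524654181387187 160.79872770464138
0 [ 0.5052 -0.0055] [-0.0005 -0.      0.    ]
6 [ 0.5027 -0.0141] [-0.0012 -0.0178 -0.    ]
12 [ 0.5012 -0.0228] [-0.0037 -0.0354 -0.    ]
18 [ 0.5005 -0.0317] [-0.0081 -0.0527 -0.    ]
24 [ 0.5008 -0.0406] [-0.0142 -0.0694 -0.    ]
30 [ 0.502  -0.0494] [-0.0221 -0.0853 -0.0001]
36 [ 0.5041 -0.0581] [-3.160e-02 -1.004e-01 -1.000e-04]
42 [ 0.5071 -0.0664] [-4.260e-02 -1.144e-01 -1.000e-04]
48 [ 0.511  -0.0744] [-5.500e-02 -1.271e-01 -1.000e-04]
54 [ 0.5157 -0.082 ] [-6.860e-02 -1.385e-01 -1.000e-04]
60 [ 0.5212 -0.089 ] [-8.340e-02 -1.484e-01 -1.000e-04]
66 [ 0.5273 -0.0955] [-9.920e-02 -1.567e-01 -1.000e-04]
```

Emit:
{"op": "step_arm", "data": {"targets": [{"delta_pos": [-0.0012,-0.0178,0],"twist": -0.1,"claw": -1},{"delta_pos": [-0.0037,-0.0354,0],"twist": -0.2,"claw": -1},{"delta_pos": [-0.0081,-0.0527,0],"twist": -0.3,"claw": -1},{"delta_pos": [-0.0142,-0.0694,0],"twist": -0.4,"claw": -1},{"delta_pos": [-0.0221,-0.0853,0],"twist": -0.5,"claw": -1},{"delta_pos": [-0.0316,-0.1004,0],"twist": -0.6,"claw": -1},{"delta_pos": [-0.0316,-0.1004,0],"twist": -0.6,"claw": -1}]}}

```text
time: 4.45
eef_pos: [0.5031, -0.0581, 0.0883]
ee_rot: [0.003, 1.0, 0.0, -0.001]
contact_force: [-6.4, 2.1, 10.8]
finger_gap: 0.0168
```

Run:
```python
from bench import bot,eyes
from h import *
s=bot.sense(); print(s['time'],s['eef_pos'],s['joint_pos'],jaw(s),s['contact_force'],s['finger_gap'])
r=s['eef_pos'][:2]-H; print(np.linalg.norm(r),np.degrees(np.arctan2(r[1],r[0])))
for g in (202,208,214,220.6,223):
    a=np.radians(g); t=H+.085*np.array([np.cos(a),np.sin(a)]); print(g,t.round(4),move(s,[*t,s['eef_pos'][2]]))
```

```text
4.45 [ 0.50306854 -0.0581136   0.08829737] [-0.19603394  0.46368374  0.27454634  2.05379128 -0.20308982  0.65041116
  1.77840411] 89.67154611534153 [-6.44214962  2.10695321 10.8061718 ] 0.016803805301254107
0.08602775752610317 -163.37465387642587
202 [ 0.5067 -0.0653] [-0.0073 -0.0144 -0.    ]
208 [ 0.5104 -0.0734] [-0.0149 -0.0305 -0.    ]
214 [ 0.515 -0.081] [-0.0242 -0.0457 -0.0001]
220.6 [ 0.521  -0.0888] [-0.0361 -0.0612 -0.0001]
223 [ 0.5233 -0.0915] [-0.0409 -0.0665 -0.0001]
```

Emit:
{"op": "step_arm", "data": {"targets": [{"delta_pos": [-0.006,-0.0144,0],"twist": -0.1,"claw": -1},{"delta_pos": [-0.0139,-0.0305,0],"twist": -0.2,"claw": -1},{"delta_pos": [-0.0232,-0.0457,0],"twist": -0.3,"claw": -1},{"delta_pos": [-0.035,-0.0612,0],"twist": -0.4,"claw": -1},{"delta_pos": [-0.035,-0.0612,0],"twist": -0.4,"claw": -1},{"delta_pos": [-0.035,-0.0612,0],"twist": -0.4,"claw": -1}]}}

```text
time: 5.2
eef_pos: [0.5206, -0.0889, 0.088]
ee_rot: [-0.1, 0.995, 0.0, -0.0]
contact_force: [-2.8, 0.6, 5.0]
finger_gap: 0.0168
```

Run:
```python
from bench import bot,eyes
from h import *
import cv2
s=bot.sense(); print(s['time'],s['eef_pos'],s['joint_pos'][6],jaw(s),s['contact_force'],s['finger_gap'])
r=s['eef_pos'][:2]-H; print(np.linalg.norm(r),np.degrees(np.arctan2(r[1],r[0]))+360)
p=eyes.get_image('top');cv2.imwrite('pics/t2.png',cv2.resize(p['color'][120:270,235:435,::-1],None,fx=4,fy=4,interpolation=cv2.INTER_CUBIC))
```

```text
5.2 [ 0.52059576 -0.08889774  0.08803674] 1.9990813870852606 101.53366106533623 [-2.80190196  0.5856665   5.04232029] 0.016764294800868707
0.08533153462523026 220.48176338432407
```

View pics/t2.png

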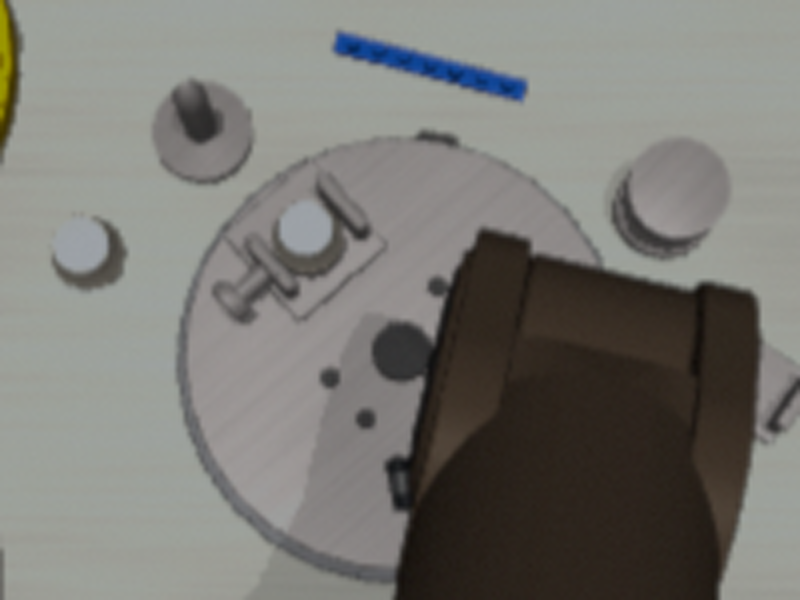

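The clamp and cap at (305,228) now point at the pin at (203,130). I'll release and back off upward.

Emit:
{"op": "step_arm", "data": {"targets": [{"delta_pos": [0,0,0],"twist": 0,"claw": 1},{"delta_pos": [0,0,0],"twist": 0,"claw": 1},{"delta_pos": [0,0,0],"twist": 0,"claw": 1},{"delta_pos": [0,0,0],"twist": 0,"claw": 1},{"delta_pos": [0,0,0],"twist": 0,"claw": 1},{"delta_pos": [0,0,-0.08],"twist": 0,"claw": 1},{"delta_pos": [0,0,-0.18],"twist": 0,"claw": 1},{"delta_pos": [0,0,-0.28],"twist": 0,"claw": 1}]}}

```text
time: 6.25
eef_pos: [0.5207, -0.089, 0.2292]
ee_rot: [-0.101, 0.995, 0.0, -0.0]
contact_force: [1.4, 0.4, -0.6]
finger_gap: 0.0852
```

Emit:
{"op": "step_arm", "data": {"targets": [{"delta_pos": [0.1,0,-0.05],"twist": 0,"claw": 1},{"delta_pos": [0.2,-0.1,-0.05],"twist": 0,"claw": 1},{"delta_pos": [0.2,-0.3,-0.05],"twist": 0,"claw": 1},{"delta_pos": [0.2,-0.4,-0.05],"twist": 0,"claw": 1},{"delta_pos": [0.2,-0.4,-0.05],"twist": 0,"claw": 1},{"delta_pos": [0.2,-0.4,-0.05],"twist": 0,"claw": 1}]}}

```text
time: 7.0
eef_pos: [0.4627, -0.3077, 0.2526]
ee_rot: [-0.099, 0.995, -0.001, -0.0]
contact_force: [-0.4, 0.6, -0.5]
finger_gap: 0.085
```

Run:
```python
from bench import bot,eyes
from h import *
import cv2
s=bot.sense(); print(s['time'],s['eef_pos'],s['contact_force'],s['finger_gap'])
p=eyes.get_image('top');cv2.imwrite('pics/t3.png',cv2.resize(p['color'][120:270,235:435,::-1],None,fx=4,fy=4,interpolation=cv2.INTER_CUBIC))
X=cloud(p)
m=(p['color'].max(-1)<60)&(X[...,2]>.1)&(X[...,2]<.118)&(abs(X[...,0]-.52)<.04)&(abs(X[...,1]+.089)<.04)
c=np.nanmean(X[m],0);print(m.sum(),c,np.degrees(np.arctan2(c[1]-H[1],c[0]-H[0]))+360)
```

```text
7.0 [ 0.46269627 -0.30770244  0.2525793 ] [-0.42897944  0.62440627 -0.54296786] 0.08499701120092239
56 [ 0.52197878 -0.08893881  0.10862336] 221.11317353756544
```

View pics/t3.png

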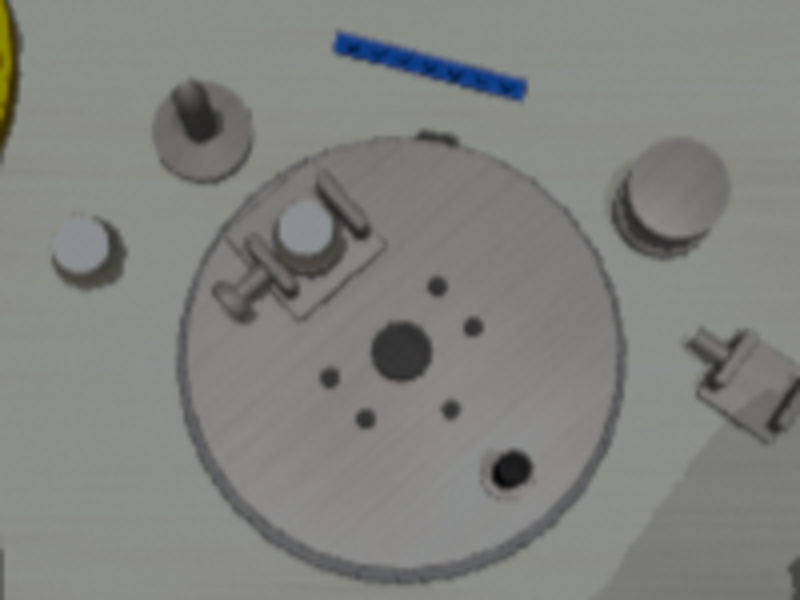

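The handle at (512,468), the hub and the pin are in line. The measured handle angle is 221.1° against about 220.6° expected, within the detent's tolerance, and the arm is clear.

```bash
python3 -c "
from bench import bot
print(bot.hand_in())"
```

```text
the job is handed in; nothing more can be done
None
```

I took the steel-grey turntable by its black handle and swung it about 60° anticlockwise, until the clamp with the white cap pointed at the slender pin. I then let go, backed the arm clear and handed the job in at about 7 s.

- **Angle:** the last top picture, taken after release, puts the handle at 221.1°. I expected 220.6° from the measured pin and hub positions. That difference of about 0.01 rad is well inside the 0.06 rad the disc drops to around a detent.
- **Detent:** I judged it seated from that angle and from the picture, where the disc stayed put after release. I had no direct reading of the joint.
- **Arm:** contact forces were near zero with the gripper open and away from everything. No checks failed or disagreed.

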